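# Make up a covered culture-dish set

### The arm

A 6-joint arm with a two-finger parallel gripper is mounted at the origin on a cart in front of the work surface, level with it; the furniture and walls round the work are solid. World frame = base frame: x ahead of the robot, y to its left, z up, the work surface at z = 0. Lengths are in m, angles in rad, forces in N, time in s.
With the tool pointing down it reaches from about 0.225 to 0.725 m from the base axis. Payload 3.1 kg.
Tool frame: the origin (TCP) lies on the centre line of the jaws, within the pads' length; the fingertips stand nose_length ahead of it and the grasp point (between the pads) lies 3 mm ahead of it (nose_length is the distance from the TCP to the fingertips, in m); z points along the fingers, y is the direction in which the jaws open and shut (so a half turn about z gives the same grasp; the last joint's range is limited). The gripper opens to 85 mm and grips with 20 to 120 N. Pads are 22 mm wide; open, the fingers measure 114 mm over their backs; the gripper's body (76 mm by 85 mm) begins 54 mm behind the grasp point. The pads swing forward as they close: fully open they stand 13 mm farther back than shut.
Start: joints at [1.113, 0.048, 0.099, 1.622, 0, 1.443], TCP at [0.17, 0.497, 0.253] pointing down, gripper open.
Joint ranges: [-2.91, 2.91], [-0.99, 1.94], [-1.21, 1.42], [-2.12, 2.29], [-1.49, 1.47], [-3.14, 3.14]. Speed limits (rad/s): [2.79, 2.79, 3.14, 3.14, 3.14, 3.14].

### API

Orientations are given as a rotation vector (axis times angle).
In Python, from cell import sense, grab_frame, job_done, outline_of, nose_length gives the robot as it stands.
- The arm moves only by the tool apply_moves, never from a script. Its arguments are lists of equal length, an entry for each row: "slide": the shift along the tool's x, y, z as a fraction of full scale, a list of three; "rotation": the turn, a rotation vector about the tool's x, y, z as a fraction of full scale, a list of three; "gripper": the closure, from 0 (fully open) to 1 (shut). A call has 1 to 10 rows; each row shifts and turns the commanded pose from where the row before left it, along the tool's axes as they then stand; what a row does not reach is not made up. Full scale, the value 1, is 0.04 m for a shift and 8 degrees for a turn. A row lasts 1/8 s, in which the tool goes at most 62.5 mm and 10.7 degrees, less where a joint would pass 70% of its speed; a pose out of reach is approached as far as the arm can. A call with a number of a shift or a turn outside -1 to 1 is refused whole. A call with a gripper value outside its range is refused whole. The fingers move at their own pace and stop on an object; "newtons" is the grip in N (left out, the last holds). Time passes only in rows, so rows that do not move let the fingers close. It gives the time, the measured TCP pose, the force and the opening at its end, in the units of the state.
- sense(): the state, without advancing time (a new reading comes with each control period).
- grab_frame(name): name is "side" or "top" or "wrist"; returns a dict with "color" (384x512x3 uint8, red, green, blue), "z_map" (384x512 float32, m along the optical axis (not along the pixel's ray), 0 where there is no reading), "fx", "fy", "cx", "cy" (pixels), "dist" ([k1, k2, p1, p2, k3] as OpenCV has them; the pictures are not rectified), "position" and "attitude" of the camera in the world; the wrist camera has in their place "tool_from_camera" (4x4, takes a point from camera to tool coordinates, whose origin is the TCP and whose axes are the flange's). Camera axes: x right, y down, z forward; pixel columns grow to the right and rows downward; lengths in m; the calibration is good to about 2 mm. A picture is of the moment at which its call begins: read the wrist's pose just before it.
- job_done(): hands the job in, once; it reports no verdict.
Trained networks look in the newest picture that a camera, given by its name, has taken for a name from the list of things; names that differ only in an ending like _2 or _b are one class to them, and where a whole thing is asked for, a point or a joint stands for the part that bears it (a point fixed in the world has none). Each returns a list of dicts, best first, with "score" (0 to 1); they miss things now and then, are a little off and sometimes report something else, mostly with a low value. They report only what shows in the picture. A call takes as long as a camera call.
- outline_of(camera, name): "pixels" (384x512 bool, what is visible of it) and "at" ([row, column] in pixels, amid what is visible of it).
The state is a dict: "time": time; "joint_positions": joint angles; "joint_velocities": joint speeds; "tau": joint torques, N m; "tcp_pos": TCP position; "eef_rot": TCP orientation; "contact_force": force on the tool from outside, world axes, zero at the start; "ft_torque": the same for the moment, N m; "opening": opening from 0.0 (shut) to 1.0 (fully open).
Only numpy, scipy, OpenCV 4.12 (cv2) and the standard library are available. Lean on these libraries where they do the work, as an engineer would, in place of code of your own. Each camera call takes 0.05 s, during which the arm holds its last target. There are 200 camera calls.

### The job

Make up the dark culture set in the middle of the round steel base: the wide dish goes at the bottom, the black spacer ring on the wide dish, the small dish on top of the ring, and last the metal cover over the whole stack, standing flat on the base. Centre each piece on the one below, keep the dishes level all the way, and leave the tally counter, the fuse box and the tape roll where they are.

Things in the scene. Friction and masses are not known exactly. Their poses are not given: they have to be found in the camera images.
- base_plate: round steel base plate, the target: a flat disc 104 mm across, its top 8 mm above its underside, fixed at a place that varies on the work board, as all the things here stand on it (a grey raised board, 260x730 mm, its flat top 22 mm above the table), with two fine dark rings (61 and 85 mm across) round its centre. Origin: centre of the underside, on the board's top; z up.
- wide_dish: shallow round translucent culture dish closed by a clear lid (it may look open, but its top carries things as a flat face), 60 mm across, 15 mm high, flat on top, about 30 g. Origin: centre of the underside; z up.
- spacer_ring: plain black plastic spacer ring, 50 mm outside, 26 mm hole, 12 mm high, about 60 g. Origin: centre of the underside, on the ring's axis; z up. Both faces are alike.
- small_dish: small round translucent culture dish closed by a clear lid (it may look open, but its top carries things as a flat face), 36 mm across, 12 mm high, about 20 g. Origin: centre of the underside; z up.
- cover: upside-down aluminium pot used as a light-tight cover, open below: 84 mm outside, 78 mm inside, 49 mm high with 46 mm of inner height, and on top a black upright knob 24 mm across from 52 mm to 74 mm above the rim, on an 18 mm neck between 49 and 52 mm; about 120 g. Origin: centre of the open lower rim; z up. Take it by the knob.
- tally_counter: bystander: grey-white tally counter, a block 51x50x42 mm with a press knob. Loose; to be left alone. Origin: centre of the underside.
- fuse_box: bystander: small orange box 28x36x16 mm. Loose; to be left alone. Origin: centre of the underside.
- label_roll: bystander: white roll of tape, 60 mm across, 19 mm high, with a brown cardboard core. Loose; to be left alone. Origin: centre of the underside.

How it is judged:
On the way, in this order (a step that is already met when the one before it is completed fails the run):
1. the wide dish lies on the base plate, released (z of wide_dish in the frame of base_plate between 0.004 and 0.012 m and horizontal distance between wide_dish and base_plate below 0.01 m and linear speed of wide_dish below 0.02 m/s and angle between wide_dish's own z axis and vertical below 0.08 rad and contact force between wide_dish and the fingers below 0.05 N), for 0.2 s.
2. the spacer ring lies on the wide dish, released (z of wide_dish in the frame of base_plate between 0.004 and 0.012 m and horizontal distance between wide_dish and base_plate below 0.01 m and linear speed of each of wide_dish, spacer_ring below 0.02 m/s and angle between each of wide_dish, spacer_ring's own z axis and vertical below 0.08 rad and z of spacer_ring in the frame of base_plate between 0.019 and 0.027 m and horizontal distance between spacer_ring and wide_dish below 0.01 m and contact force between spacer_ring and the fingers below 0.05 N), for 0.2 s.
3. the small dish lies on the ring, released (z of wide_dish in the frame of base_plate between 0.004 and 0.012 m and horizontal distance between wide_dish and base_plate below 0.01 m and linear speed of each of wide_dish, spacer_ring, small_dish below 0.02 m/s and angle between each of wide_dish, spacer_ring, small_dish's own z axis and vertical below 0.08 rad and z of spacer_ring in the frame of base_plate between 0.019 and 0.027 m and horizontal distance between spacer_ring and wide_dish below 0.01 m and z of small_dish in the frame of base_plate between 0.031 and 0.039 m and horizontal distance between small_dish and spacer_ring below 0.01 m and contact force between small_dish and the fingers below 0.05 N), for 0.2 s.
At the end, for the whole second after the job is handed in: On the base plate lie, flat, in this order upward: wide dish, ring, small dish, each within 10 mm of the centre of what it lies on; the cover stands flat on the plate over them within 10 mm of its centre (heights within 4 mm, tilts under 0.08 rad); all released and at rest (z of wide_dish in the frame of base_plate between 0.004 and 0.012 m and horizontal distance between each of wide_dish, cover and base_plate below 0.01 m and linear speed of each of wide_dish, spacer_ring, small_dish, cover below 0.02 m/s and angle between each of wide_dish, spacer_ring, small_dish, cover's own z axis and vertical below 0.08 rad and z of spacer_ring in the frame of base_plate between 0.019 and 0.027 m and horizontal distance between spacer_ring and wide_dish below 0.01 m and z of small_dish in the frame of base_plate between 0.031 and 0.039 m and horizontal distance between small_dish and spacer_ring below 0.01 m and z of cover in the frame of base_plate between 0.004 and 0.012 m and contact force between cover and the fingers below 0.05 N); the robot touches nothing.
It fails at once if the wide dish tipped by more than 0.6 rad (angle between wide_dish's own z axis and vertical above 0.6 rad).
It fails at once if the small dish tipped by more than 0.6 rad (angle between small_dish's own z axis and vertical above 0.6 rad).
It fails at once if the tally counter moved by more than 25 mm (distance of tally_counter from where it was at the start of the episode above 0.025 m).
It fails at once if the fuse box moved by more than 25 mm (distance of fuse_box from where it was at the start of the episode above 0.025 m).
It fails at once if the tape roll moved by more than 25 mm (distance of label_roll from where it was at the start of the episode above 0.025 m).
It also fails if it takes over 104 s, if anything falls off the work surface, if the arm or the gripper's body presses on something with over 40 N, if the wrist force passes 120 N, or if a joint passes its speed limit or range.

## Working session

There is one attempt and no reset: what is moved stays moved. The work goes in short steps, Python scripts to look and compute and a tool call to move; the robot and the scene stay as the last step left them, time stands still between calls to the robot, and variables do not carry over. Pictures are saved under pics/ and viewed, about 12 in all and at most 16, crops included, and the job is handed in when it is done.

Besides the shell and the picture viewer there is one more tool, called after ">>>" as name(argument=value, ...) on one line, values as JSON. apply_moves: Moves the arm, as the interface text tells. Its arguments: {"type":"object","properties":{"slide":{"type":"array","items":{"type":"array","items":{"type":"number"}}},"rotation":{"type":"array","items":{"type":"array","items":{"type":"number"}}},"gripper":{"type":"array","items":{"type":"number"}},"newtons":{"type":"number"}},"required":["slide","rotation","gripper"]}

```bash
mkdir -p pics
cat > h.py <<'E'
import numpy as np, cv2
from scipy.spatial.transform import Rotation as R
from cell import sense, grab_frame, job_done, outline_of, nose_length
def att(a):
    a=np.array(a,float)
    if a.shape==(3,3): return a
    return R.from_rotvec(a).as_matrix() if a.size==3 else R.from_quat(a).as_matrix()
def frame(cam):
    s=sense(); f=grab_frame(cam)
    if cam=='wrist':
        T=np.eye(4); T[:3,:3]=att(s['eef_rot']); T[:3,3]=s['tcp_pos']; T=T@np.array(f['tool_from_camera'])
    else:
        T=np.eye(4); T[:3,:3]=att(f['attitude']); T[:3,3]=f['position']
    f['T']=T; f['K']=np.array([[f['fx'],0,f['cx']],[0,f['fy'],f['cy']],[0,0,1]]); return f
def cloud(f,m):
    v,u=np.nonzero(m&(f['z_map']>0)); z=f['z_map'][v,u]
    p=cv2.undistortPoints(np.stack([u,v],1).astype(np.float64)[:,None],f['K'],np.array(f['dist']))[:,0]
    P=np.c_[p*z[:,None],z]; return P@f['T'][:3,:3].T+f['T'][:3,3]
def onplane(f,m,z):
    """pixels of mask's boundary hull projected on plane z -> min circle centre, radius"""
    v,u=np.nonzero(m); pts=cv2.convexHull(np.stack([u,v],1).astype(np.float32))
    p=cv2.undistortPoints(pts.astype(np.float64),f['K'],np.array(f['dist']))[:,0]
    d=np.c_[p,np.ones(len(p))]@f['T'][:3,:3].T; o=f['T'][:3,3]
    q=o+d*((z-o[2])/d[:,2:]); c,r=cv2.minEnclosingCircle(q[:,:2].astype(np.float32)); return np.array(c),r
def save(f,n): cv2.imwrite(f'pics/{n}.png',f['color'][:,:,::-1])
N=['base_plate','wide_dish','spacer_ring','small_dish','cover','tally_counter','fuse_box','label_roll']
TOP=dict(base_plate=.030,wide_dish=.037,spacer_ring=.034,small_dish=.034,cover=.071,tally_counter=.064,fuse_box=.038,label_roll=.041)
E
python3 - <<'E'
from h import *
np.set_printoptions(precision=4,suppress=True)
s=sense();print({k:np.round(v,3) for k,v in s.items()}, nose_length if not callable(nose_length) else nose_length())
for cam in ['top','side']:
    f=frame(cam);save(f,cam+'0');print(cam,f['T'][:3],f['fx'])
    for n in N:
        for d in outline_of(cam,n)[:2]:
            m=np.array(d['pixels']);P=cloud(f,m)
            c,r=onplane(f,m,TOP[n])
            print(n,round(d['score'],2),np.round(d['at']),m.sum(),'med',np.median(P,0) if len(P) else None,'zmax',np.percentile(P[:,2],97) if len(P) else None,'circ',c,round(r,4))
E
```

```text
{'time': np.float64(0.0), 'joint_positions': array([ 1.113,  0.049,  0.098,  1.622, -0.   ,  1.443]), 'joint_velocities': array([-0.002,  0.   ,  0.001, -0.001,  0.001, -0.001]), 'tau': array([ -0.   , -33.878,  32.002,   0.02 ,  -0.   ,   0.   ]), 'tcp_pos': array([0.17 , 0.496, 0.252]), 'eef_rot': array([-0.516, -3.098,  0.004]), 'contact_force': array([-0.371,  0.102, -0.236]), 'ft_torque': array([-0.006,  0.019, -0.016]), 'opening': np.float64(1.001)} 0.022
top [[ 0.027  -0.9796  0.199   0.3243]
 [-0.9996 -0.0267  0.0041  0.0296]
 [ 0.0013 -0.1991 -0.98    0.8954]] 386.51555088122467
base_plate 0.87 [214. 246.] 1632 med [0.4394 0.0429 0.0295] zmax 0.03227879302690301 circ [0.4397 0.0423] 0.0521
wide_dish 0.76 [158. 293.] 539 med [ 0.5673 -0.0544  0.0364] zmax 0.03942806304323799 circ [ 0.5666 -0.0549] 0.0311
spacer_ring 0.54 [210. 318.] 333 med [ 0.4461 -0.1052  0.0329] zmax 0.036178230355346744 circ [ 0.4446 -0.1047] 0.0259
small_dish 0.45 [157. 349.] 173 med [ 0.5671 -0.1819  0.0327] zmax 0.035726669973622276 circ [ 0.5665 -0.1815] 0.0181
cover 0.64 [206. 380.] 1458 med [ 0.453
[... 758 characters left out ...]
418] 0.0539
wide_dish 0.93 [221. 294.] 349 med [ 0.5615 -0.057   0.0383] zmax 0.041263404487042715 circ [ 0.5627 -0.0563] 0.0336
wide_dish 0.62 [164. 183.] 271 med [0.4467 0.3251 0.0413] zmax 0.04588681659513201 circ [0.4467 0.3304] 0.039
spacer_ring 0.69 [263. 269.] 219 med [ 0.4407 -0.1097  0.0343] zmax 0.037269356003496734 circ [ 0.4404 -0.1069] 0.0271
small_dish 0.59 [254. 328.] 157 med [ 0.5636 -0.1848  0.0336] zmax 0.03691653442445581 circ [ 0.5642 -0.1849] 0.02
cover 0.98 [296. 313.] 1327 med [ 0.445  -0.2578  0.0711] zmax 0.09657247679729805 circ [ 0.4464 -0.2569] 0.0525
tally_counter 0.85 [156. 227.] 291 med [0.5657 0.2607 0.0558] zmax 0.06576374094827442 circ [0.5613 0.2512] 0.0447
```

Run:
```python
from h import *
f=grab_frame('wrist');print(np.round(f['tool_from_camera'],3),f['fx'])
```

```text
[[-0.    -0.949 -0.315  0.08 ]
 [ 1.    -0.    -0.    -0.002]
 [ 0.    -0.315  0.949 -0.121]
 [ 0.     0.     0.     1.   ]] 277.6873860515638
```

View pics/top0.png

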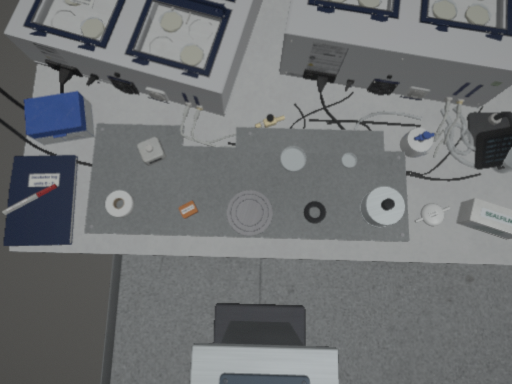

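>>> apply_moves(slide=[[0,0,0],[0,0,0],[0,0,0],[-1,-1,0],[-1,-1,0],[-1,-1,0],[-1,-1,0],[-1,-1,0],[-1,-1,0],[-1,-1,0]], rotation=[[0,0,-0.79],[0,0,-0.79],[0,0,-0.79],[0,0,0],[0,0,0],[0,0,0],[0,0,0],[0,0,0],[0,0,0],[0,0,0]], gripper=[0,0,0,0,0,0,0,0,0,0])

```text
time: 2.2
tcp_pos: [0.4515, 0.2156, 0.2535]
eef_rot: [-0.002, 3.141, 0.001]
contact_force: [0.2, 0.9, -0.2]
opening: 1.004
```

>>> apply_moves(slide=[[0,-1,0],[0,-1,0],[0,-1,0],[0,-1,0.5],[0,0,0]], rotation=[[0,0,0],[0,0,0],[0,0,0],[0,0,0],[0,0,0]], gripper=[0,0,0,0,0])

```text
time: 2.82
tcp_pos: [0.4496, 0.055, 0.2317]
eef_rot: [-0.005, -3.139, 0.001]
contact_force: [-0.3, 1.1, 0.0]
opening: 0.999
```

```bash
cat > w.py <<'E'
from h import *
import sys
np.set_printoptions(precision=4,suppress=True)
s=sense();f=frame('wrist');tag=sys.argv[1]
if tag!='-': save(f,tag)
print('tcp',np.array(s['tcp_pos']),'rot',np.array(s['eef_rot']),'open',round(s['opening'],3),'t',s['time'])
for a in sys.argv[2:]:
    n,_,z=a.partition(':'); z=float(z) if z else TOP[n]
    for d in outline_of('wrist',n)[:2]:
        m=np.array(d['pixels']);P=cloud(f,m);c,r=onplane(f,m,z)
        g=np.array(s['tcp_pos']);print(n,round(d['score'],2),np.round(d['at']),'med',np.median(P,0) if len(P) else None,'circ',c,round(r,4),'slide xy',-(c[0]-g[0])/.04,(c[1]-g[1])/.04)
E
python3 w.py w1 base_plate wide_dish spacer_ring
```

```text
tcp [0.4496 0.055  0.2317] rot [-0.0051 -3.1386  0.0006] open 0.999 t 2.825
base_plate 0.89 [165. 244.] med [0.4372 0.0404 0.0307] circ [0.4402 0.0405] 0.0528 slide xy 0.23562471302610438 -0.361066961595235
spacer_ring 0.87 [179. 121.] med [ 0.4447 -0.1048  0.0344] circ [ 0.4441 -0.1044] 0.0276 slide xy 0.13660128148656886 -3.983674289592919
```

View pics/w1.png

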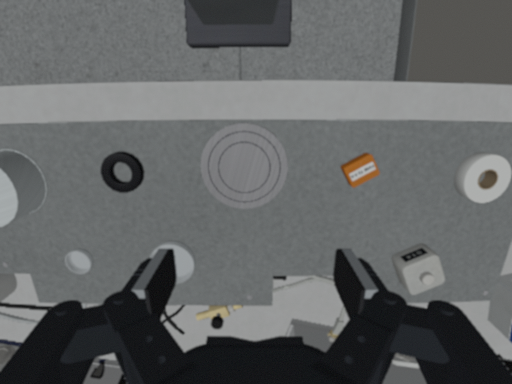

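>>> apply_moves(slide=[[-0.98,-0.92,0],[-0.98,-0.92,0.5],[-0.98,-0.92,0.9],[0,0,0.9],[0,0,0]], rotation=[[0,0,0],[0,0,0],[0,0,0],[0,0,0],[0,0,0]], gripper=[0.13,0.13,0.13,0.13,0.13])

```text
time: 3.65
tcp_pos: [0.5648, -0.0506, 0.1387]
eef_rot: [0.004, -3.133, -0.003]
contact_force: [-0.0, 0.3, -0.1]
opening: 0.87
```

```bash
python3 w.py w2 wide_dish small_dish spacer_ring
```

```text
tcp [ 0.5648 -0.0506  0.1387] rot [ 0.0036 -3.1335 -0.0032] open 0.87 t 3.65
wide_dish 0.94 [207. 249.] med [ 0.565  -0.0568  0.0379] circ [ 0.5662 -0.0568] 0.0307 slide xy -0.03632647979376624 -0.1546660239785577
spacer_ring 0.84 [ 49. 170.] med [ 0.4441 -0.1073  0.0346] circ [ 0.4457 -0.1065] 0.0258 slide xy 2.9766354144799916 -1.3972276623338127
spacer_ring 0.2 [ 54. 373.] med [0.4437 0.0392 0.0308] circ [0.4417 0.0387] 0.0518 slide xy 3.0764456273305623 2.2337546770483585
```

View pics/w2.png

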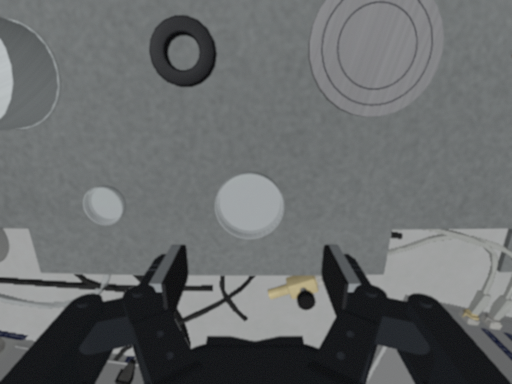

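>>> apply_moves(slide=[[-0.04,-0.14,0.9],[0,0,0.8],[0,0,0.4],[0,0,0.1],[0,0,0.1],[0,0,0]], rotation=[[0,0,0],[0,0,0],[0,0,0],[0,0,0],[0,0,0],[0,0,0]], gripper=[0.13,0.13,0.13,0.13,0.13,0.13], newtons=25)

```text
time: 4.6
tcp_pos: [0.5693, -0.0577, 0.0517]
eef_rot: [-0.002, 3.14, -0.001]
contact_force: [0.6, -0.2, 0.4]
opening: 0.87
```

>>> apply_moves(slide=[[0.06,0,0.12],[0,0,0],[0,0,0],[0,0,0],[0,0,0],[0,0,0],[0,0,0]], rotation=[[0,0,0],[0,0,0],[0,0,0],[0,0,0],[0,0,0],[0,0,0],[0,0,0]], gripper=[0.13,0.13,0.45,0.45,0.45,0.45,0.45])

```text
time: 5.48
tcp_pos: [0.5664, -0.0577, 0.0461]
eef_rot: [-0.002, 3.141, -0.0]
contact_force: [-0.0, -0.1, 2.5]
opening: 0.686
```

>>> apply_moves(slide=[[0,0,-0.3],[0,0,-0.6],[0,0,-0.6],[0,0,0]], rotation=[[0,0,0],[0,0,0],[0,0,0],[0,0,0]], gripper=[0.45,0.45,0.45,0.45])

```text
time: 5.98
tcp_pos: [0.568, -0.058, 0.1085]
eef_rot: [-0.002, 3.136, -0.002]
contact_force: [-0.3, -0.1, 0.6]
opening: 0.688
```

```bash
python3 w.py w3 wide_dish:0.097 base_plate
```

```text
tcp [ 0.568  -0.058   0.1085] rot [-0.0018  3.1365 -0.0017] open 0.688 t 5.975
wide_dish 0.93 [257. 255.] med [ 0.5656 -0.0596  0.1003] circ [ 0.5694 -0.0593] 0.0329 slide xy -0.035439826847891154 -0.033183787268248506
base_plate 0.6 [ 48. 402.] med [0.4504 0.039  0.0308] circ [0.4403 0.0402] 0.0527 slide xy 3.190648160575052 2.4532970783592787
```

View pics/w3.png

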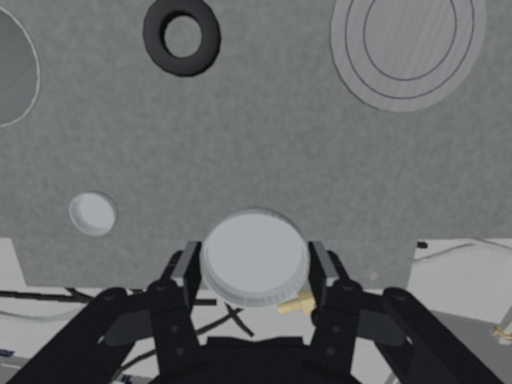

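>>> apply_moves(slide=[[0.4,0.3,0],[0.7,0.55,0],[0.7,0.55,0],[0.7,0.55,0],[0.5,0.4,0.3],[0.2,0.13,0.3],[0,0,0],[0,0,0]], rotation=[[0,0,0],[0,0,0],[0,0,0],[0,0,0],[0,0,0],[0,0,0],[0,0,0],[0,0,0]], gripper=[0.45,0.45,0.45,0.45,0.45,0.45,0.45,0.45])

```text
time: 7.12
tcp_pos: [0.4387, 0.0409, 0.0816]
eef_rot: [-0.001, 3.141, -0.001]
contact_force: [0.5, 0.4, 1.0]
opening: 0.687
```

```bash
python3 w.py - base_plate wide_dish:0.077
```

```text
tcp [0.4387 0.0409 0.0816] rot [-0.0008  3.1413 -0.0005] open 0.687 t 7.125
base_plate 0.94 [198. 258.] med [0.415  0.0419 0.0307] circ [0.4395 0.0404] 0.0523 slide xy -0.02010440989218959 -0.013473242580162859
wide_dish 0.59 [259. 255.] med [0.4362 0.0389 0.0734] circ [0.4357 0.0392] 0.0306 slide xy 0.07465952472008458 -0.04378136625813184
```

>>> apply_moves(slide=[[-0.06,0.01,0.3],[0,0,0.2],[0,0,0.1],[0,0,0.06],[0,0,0],[0,0,0]], rotation=[[0,0,0],[0,0,0],[0,0,0],[0,0,0],[0,0,0],[0,0,0]], gripper=[0.45,0.45,0.45,0.45,0.45,0.45])

```text
time: 8.02
tcp_pos: [0.4406, 0.0419, 0.0556]
eef_rot: [-0.002, 3.141, -0.0]
contact_force: [0.3, 0.3, -0.4]
opening: 0.689
```

>>> apply_moves(slide=[[0,0,0.03],[0,0,0],[0,0,0],[0,0,0],[0,0,0],[0,0,-0.3],[0,0,-0.8],[0,0,-0.8],[0,0,0],[0,0,0]], rotation=[[0,0,0],[0,0,0],[0,0,0],[0,0,0],[0,0,0],[0,0,0],[0,0,0],[0,0,0],[0,0,0],[0,0,0]], gripper=[0.45,0.45,0.25,0.12,0.1,0.1,0.1,0.1,0.1,0.1])

```text
time: 9.28
tcp_pos: [0.4404, 0.0418, 0.1303]
eef_rot: [-0.002, 3.141, -0.0]
contact_force: [-0.5, 1.2, -0.1]
opening: 0.901
```

```bash
python3 w.py w4 base_plate wide_dish:0.045 spacer_ring
```

```text
tcp [0.4404 0.0418 0.1303] rot [-0.0017  3.1413 -0.0001] open 0.901 t 9.275
base_plate 0.77 [175. 257.] med [0.4241 0.0414 0.0307] circ [0.4399 0.0407] 0.0524 slide xy 0.012820874685005867 -0.02858993221599177
base_plate 0.56 [209. 259.] med [0.4396 0.0396 0.0459] circ [0.447  0.0395] 0.0335 slide xy -0.1638919959128335 -0.05915361080843524
wide_dish 0.95 [208. 258.] med [0.4394 0.0404 0.0459] circ [0.4413 0.0402] 0.0316 slide xy -0.02284579969052819 -0.04097559113580302
spacer_ring 0.77 [212.  82.] med [ 0.4425 -0.1052  0.0343] circ [ 0.4429 -0.1043] 0.028 slide xy -0.061448002821250236 -3.651908697528425
```

View pics/w4.png

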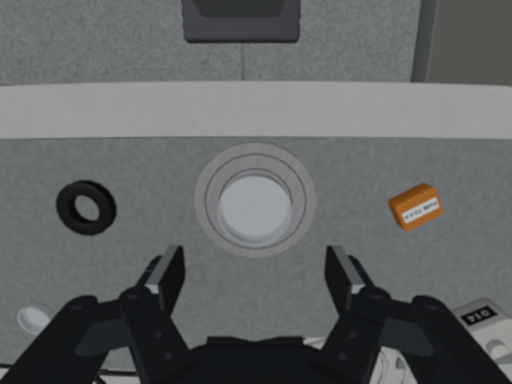

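>>> apply_moves(slide=[[0,-0.7,0],[-0.09,-1,0],[0,-1,0],[0,-0.8,0.5],[0,-0.16,0.5],[0,0,0],[0,0,0]], rotation=[[0,0,0],[0,0,0],[0,0,0],[0,0,0],[0,0,0],[0,0,0],[0,0,0]], gripper=[0.2,0.2,0.2,0.2,0.2,0.2,0.2])

```text
time: 10.35
tcp_pos: [0.4441, -0.1041, 0.0902]
eef_rot: [0.002, -3.141, -0.001]
contact_force: [-0.4, -0.8, 0.0]
opening: 0.801
```

```bash
python3 w.py - spacer_ring
```

```text
tcp [ 0.4441 -0.1041  0.0902] rot [ 0.0024 -3.1412 -0.0006] open 0.801 t 10.35
spacer_ring 0.73 [238. 250.] med [ 0.4427 -0.107   0.0345] circ [ 0.4434 -0.1075] 0.0262 slide xy 0.015680312969632015 -0.08457079839015447
spacer_ring 0.54 [252.  50.] med [ 0.4473 -0.2314  0.0711] circ [ 0.4769 -0.2672] 0.0734 slide xy -0.8202435375667144 -4.077413308732752
```

>>> apply_moves(slide=[[0,-0.07,0.5],[0,0,0.35],[0,0,0.18],[0,0,0],[0,0,0],[0,0,0],[0,0,0],[0,0,0],[0,0,0]], rotation=[[0,0,0],[0,0,0],[0,0,0],[0,0,0],[0,0,0],[0,0,0],[0,0,0],[0,0,0],[0,0,0]], gripper=[0.2,0.2,0.2,0.2,0.55,0.55,0.55,0.55,0.55], newtons=30)

```text
time: 11.58
tcp_pos: [0.445, -0.1077, 0.0499]
eef_rot: [-0.002, 3.14, -0.001]
contact_force: [0.4, 0.5, 6.4]
opening: 0.552
```

>>> apply_moves(slide=[[0,0,0],[0,0,-0.08],[0,0,0],[0,0,0],[0,0,0],[0,0,0]], rotation=[[0,0,0],[0,0,0],[0,0,0],[0,0,0],[0,0,0],[0,0,0]], gripper=[0.35,0.35,0.55,0.55,0.55,0.55])

```text
time: 12.32
tcp_pos: [0.4439, -0.1073, 0.0523]
eef_rot: [0.002, -3.141, -0.0]
contact_force: [-2.4, 1.8, 5.1]
opening: 0.541
```

>>> apply_moves(slide=[[0,0,-0.3],[0,0,-0.6],[0,0,-0.6],[0,0,0],[0,0,0]], rotation=[[0,0,0],[0,0,0],[0,0,0],[0,0,0],[0,0,0]], gripper=[0.55,0.55,0.55,0.55,0.55])

```text
time: 12.95
tcp_pos: [0.444, -0.1073, 0.1114]
eef_rot: [0.002, -3.141, -0.0]
contact_force: [-0.4, -0.6, -1.1]
opening: 0.542
```

```bash
python3 w.py w5 spacer_ring:0.1 wide_dish:0.045
```

```text
tcp [ 0.444  -0.1073  0.1114] rot [ 0.0017 -3.1411 -0.0004] open 0.542 t 12.95
spacer_ring 0.58 [267. 254.] med [ 0.4425 -0.1094  0.0935] circ [ 0.4401 -0.1085] 0.025 slide xy 0.09766239775715613 -0.030173319112696342
wide_dish 0.91 [213. 452.] med [0.4388 0.0359 0.0459] circ [0.4408 0.0362] 0.0347 slide xy 0.07943678750096106 3.5861225289290766
```

View pics/w5.png

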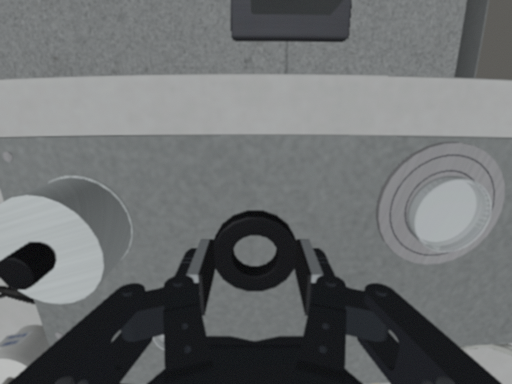

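>>> apply_moves(slide=[[0,0.5,0],[0.06,0.8,0],[0,0.9,0],[0,0.8,0],[0,0.5,0.2],[0,0.2,0.3],[0,0,0],[0,0,0]], rotation=[[0,0,0],[0,0,0],[0,0,0],[0,0,0],[0,0,0],[0,0,0],[0,0,0],[0,0,0]], gripper=[0.55,0.55,0.55,0.55,0.55,0.55,0.55,0.55])

```text
time: 14.1
tcp_pos: [0.4414, 0.04, 0.0918]
eef_rot: [0.0, -3.141, 0.001]
contact_force: [1.7, -0.0, -0.1]
opening: 0.539
```

```bash
python3 w.py - base_plate spacer_ring:0.073
```

```text
tcp [0.4414 0.04   0.0918] rot [ 0.0004 -3.1408  0.0006] open 0.539 t 14.1
base_plate 0.96 [186. 260.] med [0.4142 0.0418 0.0307] circ [0.4396 0.0406] 0.0523 slide xy 0.04427995053179895 0.014503488771939327
spacer_ring 0.73 [266. 257.] med [0.4402 0.0384 0.0738] circ [0.4417 0.0382] 0.0267 slide xy -0.007465076771896728 -0.045736317999339055
```

>>> apply_moves(slide=[[0.02,0.04,0.2],[0,0,0.12],[0,0,0.07],[0,0,0],[0,0,0]], rotation=[[0,0,0],[0,0,0],[0,0,0],[0,0,0],[0,0,0]], gripper=[0.55,0.55,0.55,0.55,0.55])

```text
time: 14.88
tcp_pos: [0.4409, 0.0423, 0.0766]
eef_rot: [-0.002, 3.141, -0.0]
contact_force: [-0.1, 0.2, -0.3]
opening: 0.543
```

>>> apply_moves(slide=[[0,0,0.02],[0,0,0.015],[0,0,0]], rotation=[[0,0,0],[0,0,0],[0,0,0]], gripper=[0.55,0.55,0.55])

```text
time: 15.25
tcp_pos: [0.441, 0.0423, 0.0756]
eef_rot: [-0.002, 3.141, 0.0]
contact_force: [-0.6, -0.0, 1.8]
opening: 0.544
```

Contact begins; release.

>>> apply_moves(slide=[[0,0,0],[0,0,0],[0,0,0],[0,0,-0.3],[0,0,-0.8],[0,0,-0.5],[0,0,0],[0,0,0]], rotation=[[0,0,0],[0,0,0],[0,0,0],[0,0,0],[0,0,0],[0,0,0],[0,0,0],[0,0,0]], gripper=[0.4,0.25,0.2,0.2,0.2,0.2,0.2,0.2])

```text
time: 16.25
tcp_pos: [0.4406, 0.0423, 0.1388]
eef_rot: [0.002, -3.141, -0.0]
contact_force: [-0.8, -0.2, -0.8]
opening: 0.798
```

```bash
python3 w.py w6 base_plate spacer_ring:0.057 small_dish wide_dish:.045
```

```text
tcp [0.4406 0.0423 0.1388] rot [ 0.0017 -3.1411 -0.    ] open 0.798 t 16.25
base_plate 0.95 [173. 255.] med [0.4238 0.0408 0.0307] circ [0.4394 0.04  ] 0.0525 slide xy 0.029647483902600635 -0.05524478163403904
spacer_ring 0.71 [223. 260.] med [0.4406 0.0401 0.0577] circ [0.4417 0.0403] 0.0261 slide xy -0.027686223906847607 -0.04966755639595425
small_dish 0.77 [310.  43.] med [ 0.5641 -0.182   0.0339] circ [ 0.564  -0.1814] 0.0234 slide xy -3.0860020374482597 -5.592159305324977
wide_dish 0.56 [202. 255.] med [0.4349 0.04   0.0458] circ [0.4402 0.0397] 0.0309 slide xy 0.00853030331673943 -0.06337532084268963
```

View pics/w6.png

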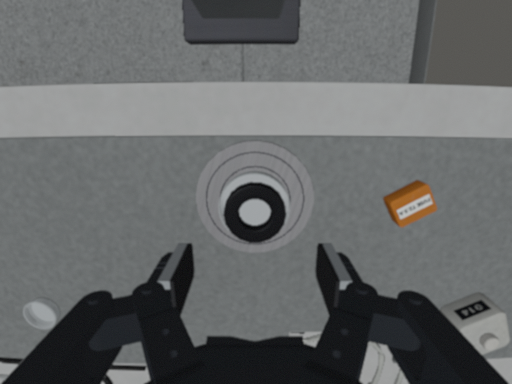

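>>> apply_moves(slide=[[-0.5,-0.7,0],[-0.6,-1,0],[-0.6,-1,0],[-0.6,-1,0],[-0.5,-1,0.3],[-0.3,-0.7,0.6],[0,-0.2,0.3],[0,0,0],[0,0,0]], rotation=[[0,0,0],[0,0,0],[0,0,0],[0,0,0],[0,0,0],[0,0,0],[0,0,0],[0,0,0],[0,0,0]], gripper=[0.35,0.35,0.35,0.35,0.35,0.35,0.35,0.35,0.35])

```text
time: 17.62
tcp_pos: [0.565, -0.1806, 0.0918]
eef_rot: [-0.003, 3.141, 0.0]
contact_force: [-0.2, -1.1, -0.2]
opening: 0.65
```

```bash
python3 w.py - small_dish
```

```text
tcp [ 0.565  -0.1806  0.0918] rot [-0.0034  3.1412  0.0005] open 0.65 t 17.625
small_dish 0.97 [226. 251.] med [ 0.5665 -0.1863  0.0342] circ [ 0.567  -0.1869] 0.0196 slide xy -0.0496940340742158 -0.15837150115498508
small_dish 0.7 [ 60. 119.] med [ 0.4649 -0.2441  0.0719] circ [ 0.4527 -0.2657] 0.0584 slide xy 2.806683478142352 -2.12805131871232
```

>>> apply_moves(slide=[[-0.04,-0.12,0.45],[0,0,0.3],[0,0,0.18],[0,0,0],[0,0,0],[0,0,0],[0,0,0],[0,0,0],[0,0,0]], rotation=[[0,0,0],[0,0,0],[0,0,0],[0,0,0],[0,0,0],[0,0,0],[0,0,0],[0,0,0],[0,0,0]], gripper=[0.35,0.35,0.35,0.35,0.7,0.7,0.7,0.7,0.7], newtons=20)

```text
time: 18.85
tcp_pos: [0.5677, -0.1868, 0.0554]
eef_rot: [-0.002, 3.139, -0.001]
contact_force: [0.7, -0.1, 5.9]
opening: 0.3
```

>>> apply_moves(slide=[[0,0,-0.1],[0,0,-0.4],[0,0,-0.4],[0,0,0],[0,0,0]], rotation=[[0,0,0],[0,0,0],[0,0,0],[0,0,0],[0,0,0]], gripper=[0.7,0.6,0.35,0.35,0.35])

```text
time: 19.48
tcp_pos: [0.5668, -0.1865, 0.0902]
eef_rot: [-0.002, 3.141, -0.0]
contact_force: [-0.4, -0.4, 0.2]
opening: 0.646
```

```bash
python3 w.py w7 small_dish
```

```text
tcp [ 0.5668 -0.1865  0.0902] rot [-0.0018  3.1413 -0.0004] open 0.646 t 19.475
small_dish 0.68 [224. 258.] med [ 0.5663 -0.1879  0.0342] circ [ 0.5672 -0.1879] 0.019 slide xy -0.009764861271457925 -0.03648364538750212
```

View pics/w7.png

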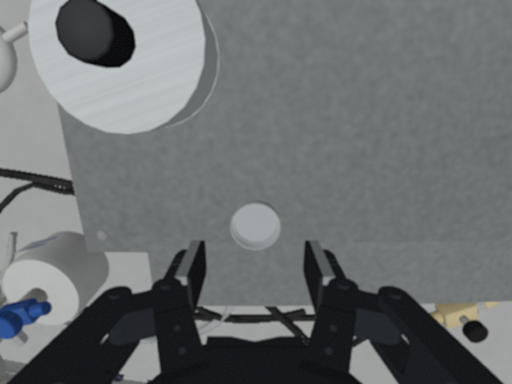

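>>> apply_moves(slide=[[0,-0.01,0.5],[0,0,0.35],[0,0,0.24],[0,0,0],[0,0,0],[0,0,0],[0,0,0],[0,0,0],[0,0,0]], rotation=[[0,0,0],[0,0,0],[0,0,0],[0,0,0],[0,0,0],[0,0,0],[0,0,0],[0,0,0],[0,0,0]], gripper=[0.35,0.35,0.35,0.35,0.7,0.7,0.7,0.7,0.7])

```text
time: 20.7
tcp_pos: [0.5672, -0.1871, 0.0471]
eef_rot: [-0.002, 3.14, -0.001]
contact_force: [0.2, -0.1, 2.6]
opening: 0.405
```

Gripped (0.405 ≈ 34 mm). Lift and check.

>>> apply_moves(slide=[[0,0,-0.3],[0,0,-0.7],[0,0,-0.7],[0,0,0],[0,0,0]], rotation=[[0,0,0],[0,0,0],[0,0,0],[0,0,0],[0,0,0]], gripper=[0.7,0.7,0.7,0.7,0.7])

```text
time: 21.32
tcp_pos: [0.5663, -0.1867, 0.1138]
eef_rot: [0.002, -3.141, -0.001]
contact_force: [0.3, 0.6, -1.0]
opening: 0.405
```

```bash
python3 w.py w8 small_dish:0.1
```

```text
tcp [ 0.5663 -0.1867  0.1138] rot [ 0.0018 -3.1408 -0.0006] open 0.405 t 21.325
small_dish 0.78 [257. 255.] med [ 0.565  -0.1887  0.1008] circ [ 0.5661 -0.1886] 0.0197 slide xy 0.0043335287303020165 -0.04884976963566781
```

View pics/w8.png

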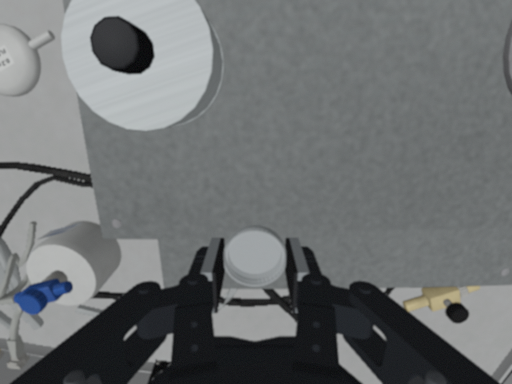

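>>> apply_moves(slide=[[0.3,0.4,0],[0.5,0.8,0],[0.5,0.9,0],[0.5,0.9,0],[0.5,0.9,0],[0.4,0.8,0],[0.3,0.6,0.1],[0.13,0.4,0.2],[0,0,0],[0,0,0]], rotation=[[0,0,0],[0,0,0],[0,0,0],[0,0,0],[0,0,0],[0,0,0],[0,0,0],[0,0,0],[0,0,0],[0,0,0]], gripper=[0.7,0.7,0.7,0.7,0.7,0.7,0.7,0.7,0.7,0.7])

```text
time: 22.68
tcp_pos: [0.4415, 0.0405, 0.102]
eef_rot: [0.001, -3.141, 0.001]
contact_force: [-0.2, -0.8, 0.7]
opening: 0.406
```

```bash
python3 w.py - small_dish:0.088 spacer_ring:.057 base_plate
```

```text
tcp [0.4415 0.0405 0.102 ] rot [ 0.001  -3.1413  0.0009] open 0.406 t 22.675
small_dish 0.89 [256. 252.] med [0.4404 0.0389 0.0891] circ [0.4413 0.0382] 0.02 slide xy 0.005431332722881377 -0.05649706291638891
spacer_ring 0.56 [217. 259.] med [0.4279 0.0409 0.0577] circ [0.4389 0.0406] 0.0241 slide xy 0.06365612997172171 0.0038894271603914093
base_plate 0.6 [185. 258.] med [0.4156 0.0418 0.0308] circ [0.4394 0.0403] 0.0528 slide xy 0.051028885976055205 -0.003682225371232431
```

>>> apply_moves(slide=[[0.01,0.03,0.2],[0,0,0.15],[0,0,0.1],[0,0,0.02],[0,0,0],[0,0,0]], rotation=[[0,0,0],[0,0,0],[0,0,0],[0,0,0],[0,0,0],[0,0,0]], gripper=[0.7,0.7,0.7,0.7,0.7,0.7])

```text
time: 23.62
tcp_pos: [0.441, 0.0423, 0.0838]
eef_rot: [-0.002, 3.141, -0.0]
contact_force: [0.6, 0.3, 0.2]
opening: 0.41
```

>>> apply_moves(slide=[[0,0,0.03],[0,0,0.015],[0,0,0]], rotation=[[0,0,0],[0,0,0],[0,0,0]], gripper=[0.7,0.7,0.7])

```text
time: 24.0
tcp_pos: [0.441, 0.0423, 0.0823]
eef_rot: [-0.002, 3.141, -0.0]
contact_force: [-0.8, 0.5, 2.6]
opening: 0.406
```

>>> apply_moves(slide=[[0,0,0],[0,0,0],[0,0,0],[0,0,-0.3],[0,0,-0.8],[0,0,-0.8],[0,0,0],[0,0,0]], rotation=[[0,0,0],[0,0,0],[0,0,0],[0,0,0],[0,0,0],[0,0,0],[0,0,0],[0,0,0]], gripper=[0.55,0.4,0.35,0.35,0.35,0.35,0.35,0.35])

```text
time: 25.0
tcp_pos: [0.4408, 0.0422, 0.1578]
eef_rot: [-0.002, 3.141, -0.0]
contact_force: [0.3, 0.3, -0.4]
opening: 0.648
```

```bash
python3 w.py w9 base_plate spacer_ring:0.057 small_dish:.069 cover:.071
```

```text
tcp [0.4408 0.0422 0.1578] rot [-0.0017  3.1414 -0.    ] open 0.648 t 25.0
spacer_ring 0.81 [188. 259.] med [0.428  0.0434 0.0577] circ [0.4406 0.0409] 0.0254 slide xy 0.0060977906894854605 -0.03312976907817178
small_dish 0.81 [207. 254.] med [0.4405 0.04   0.0693] circ [0.4412 0.04  ] 0.0191 slide xy -0.009813669233305067 -0.054901017508185435
cover 0.75 [215.   6.] med [ 0.4655 -0.2123  0.0285] circ [ 0.4478 -0.1756] 0.0236 slide xy -0.17373985341070375 -5.444881616792357
```

View pics/w9.png

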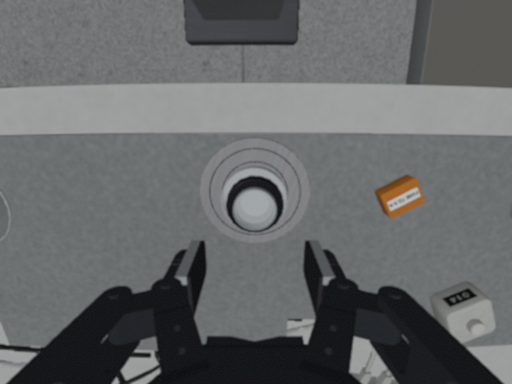

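>>> apply_moves(slide=[[0,-0.8,-0.3],[0,-1,0],[-0.25,-1,0],[0,-1,0],[0,-1,0],[0,-1,0],[0,-0.9,0],[0,-0.43,0],[0,0,0],[0,0,0]], rotation=[[0,0,0],[0,0,0],[0,0,0],[0,0,0],[0,0,0],[0,0,0],[0,0,0],[0,0,0],[0,0,0],[0,0,0]], gripper=[0.35,0.35,0.35,0.35,0.35,0.35,0.35,0.35,0.35,0.35])

```text
time: 26.5
tcp_pos: [0.4511, -0.2417, 0.1695]
eef_rot: [0.003, -3.141, -0.002]
contact_force: [0.2, 0.3, 0.8]
opening: 0.651
```

Run:
```python
from h import *
s=sense();f=frame('wrist');save(f,'w10');print(np.round(s['tcp_pos'],4))
d=outline_of('wrist','cover')[0];m=np.array(d['pixels']);P=cloud(f,cv2.dilate(m.astype(np.uint8),np.ones((9,9)))>0)
for lo,hi in[(.091,.102),(.067,.076)]:
    q=P[(P[:,2]>lo)&(P[:,2]<hi)];c,r=cv2.minEnclosingCircle(q[:,:2].astype(np.float32));print(len(q),q.mean(0),np.median(q,0),c,r)
print(d['score'],d['at'])
```

```text
[ 0.4511 -0.2417  0.1695]
725 [ 0.45657306 -0.25258998  0.09630591] [ 0.45629118 -0.25281849  0.09653142] (0.45759937167167664, -0.2527446746826172) 0.01199210062623024
6211 [ 0.45431176 -0.25260146  0.07168711] [ 0.45135269 -0.25212247  0.07171807] (0.45817649364471436, -0.2528398334980011) 0.042360931634902954
0.57 [205.1, 246.8]
```

View pics/w10.png

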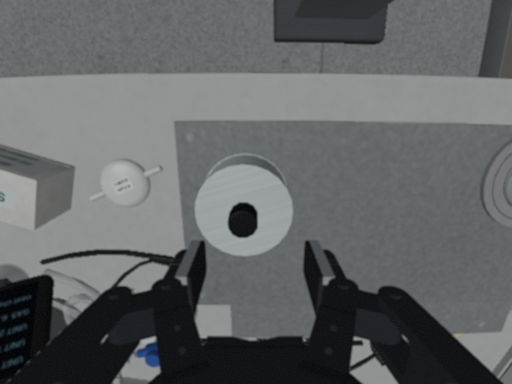

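>>> apply_moves(slide=[[-0.16,-0.25,0.4],[0,0,0.7],[0,0,0.45],[0,0,0.2],[0,0,0],[0,0,0],[0,0,0]], rotation=[[0,0,0],[0,0,0],[0,0,0],[0,0,0],[0,0,0],[0,0,0],[0,0,0]], gripper=[0.35,0.35,0.35,0.35,0.35,0.35,0.35], newtons=45)

```text
time: 27.48
tcp_pos: [0.4582, -0.2534, 0.1009]
eef_rot: [-0.002, 3.14, -0.002]
contact_force: [-0.2, -0.2, 0.6]
opening: 0.648
```

>>> apply_moves(slide=[[0,0,0],[0,0,0],[0,0,0],[0,0,0],[0,0,0],[0,0,0]], rotation=[[0,0,0],[0,0,0],[0,0,0],[0,0,0],[0,0,0],[0,0,0]], gripper=[0.6,0.9,0.9,0.9,0.9,0.9])

```text
time: 28.22
tcp_pos: [0.4579, -0.2532, 0.1004]
eef_rot: [-0.002, 3.141, -0.001]
contact_force: [-0.3, 1.0, 5.3]
opening: 0.263
```

>>> apply_moves(slide=[[0,0,-0.2],[0,0,-0.5],[0,0,-0.6],[0,0,-0.5],[0,0,-0.2],[0,0,0],[0,0,0]], rotation=[[0,0,0],[0,0,0],[0,0,0],[0,0,0],[0,0,0],[0,0,0],[0,0,0]], gripper=[0.9,0.9,0.9,0.9,0.9,0.9,0.9])

```text
time: 29.1
tcp_pos: [0.4569, -0.2525, 0.1784]
eef_rot: [0.002, -3.14, -0.002]
contact_force: [0.0, -0.1, -1.3]
opening: 0.259
```

```bash
cat > c.py <<'E'
from h import *
s=sense();f=frame('wrist');t=np.array(s['tcp_pos']);print(np.round(t,4),s['opening'])
d=outline_of('wrist','cover')
if d:
    m=np.array(d[0]['pixels']);P=cloud(f,m);q=P[np.abs(P[:,2]-(t[2]-.029))<.006]
    A=np.c_[q[:,:2]-t[:2],np.ones(len(q))];k=np.linalg.lstsq(A,q[:,2],rcond=None)[0]
    c,r=cv2.minEnclosingCircle(q[:,:2].astype(np.float32));print(d[0]['score'],len(q),'tilt',k[:2],'z',k[2],c,r)
E
python3 c.py
python3 - <<'E'
from h import *
f=frame('side');save(f,'s1')
E
```

```text
[ 0.4569 -0.2525  0.1784] 0.25882836977835
0.64 8650 tilt [0.00465796 0.0018078 ] z 0.1496947334978824 (0.4569443166255951, -0.2542773485183716) 0.0421910434961319
```

View pics/s1.png

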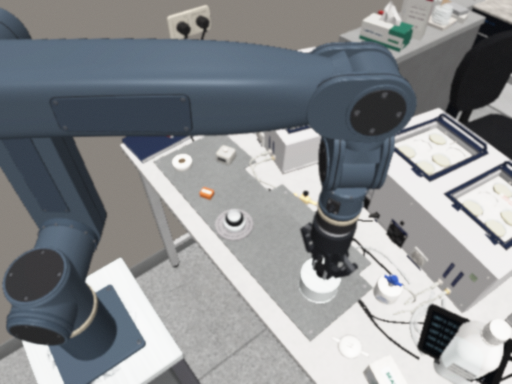

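>>> apply_moves(slide=[[0,0.4,0],[0.1,0.8,0],[0.2,0.9,0],[0.1,0.9,0],[0,0.9,0],[0,0.9,0],[0,0.9,0],[0,0.8,0],[0,0.5,0],[0,0.3,0]], rotation=[[0,0,0],[0,0,0],[0,0,0],[0,0,0],[0,0,0],[0,0,0],[0,0,0],[0,0,0],[0,0,0],[0,0,0]], gripper=[0.9,0.9,0.9,0.9,0.9,0.9,0.9,0.9,0.9,0.9])

```text
time: 30.5
tcp_pos: [0.4406, 0.0407, 0.1797]
eef_rot: [0.005, -3.141, -0.0]
contact_force: [0.5, -0.0, -1.4]
opening: 0.253
```

>>> apply_moves(slide=[[0,0,0.1],[0,0,0],[0,0,0]], rotation=[[0,0,0],[0,0,0],[0,0,0]], gripper=[0.9,0.9,0.9])

```text
time: 30.88
tcp_pos: [0.4411, 0.0384, 0.1756]
eef_rot: [-0.0, -3.141, 0.0]
contact_force: [0.6, -0.1, -1.3]
opening: 0.262
```

```bash
python3 c.py; python3 w.py - base_plate
```

```text
[0.4411 0.0384 0.1756] 0.26205909634837743
0.75 8664 tilt [ 6.21778767e-03 -9.83275631e-05] z 0.14691949990250144 (0.44135159254074097, 0.036675576120615005) 0.04228445887565613
tcp [0.4413 0.0385 0.1757] rot [-0.0001 -3.1416  0.0001] open 0.264 t 30.975
base_plate 0.69 [155. 260.] med [0.4075 0.0439 0.0307] circ [0.4379 0.0405] 0.0515 slide xy 0.08364222950419109 0.050717763230403654
```

>>> apply_moves(slide=[[0.02,0.08,0],[0,0,0],[0,0,0.3],[0,0,0.4],[0,0,0.3],[0,0,0.3],[0,0,0.2],[0,0,0],[0,0,0]], rotation=[[0,0,0],[0,0,0],[0,0,0],[0,0,0],[0,0,0],[0,0,0],[0,0,0],[0,0,0],[0,0,0]], gripper=[0.9,0.9,0.9,0.9,0.9,0.9,0.9,0.9,0.9])

```text
time: 32.2
tcp_pos: [0.4408, 0.0422, 0.1162]
eef_rot: [-0.002, 3.141, -0.0]
contact_force: [0.2, -0.7, -0.8]
opening: 0.258
```

>>> apply_moves(slide=[[0,0,0.08],[0,0,0.06],[0,0,0.03],[0,0,0],[0,0,0]], rotation=[[0,0,0],[0,0,0],[0,0,0],[0,0,0],[0,0,0]], gripper=[0.9,0.9,0.9,0.9,0.9])

```text
time: 32.83
tcp_pos: [0.4404, 0.0423, 0.109]
eef_rot: [-0.002, 3.142, 0.0]
contact_force: [-0.2, -0.1, -0.6]
opening: 0.264
```

>>> apply_moves(slide=[[0,0,0.025],[0,0,0.02],[0,0,0],[0,0,0]], rotation=[[0,0,0],[0,0,0],[0,0,0],[0,0,0]], gripper=[0.9,0.9,0.9,0.9])

```text
time: 33.33
tcp_pos: [0.4406, 0.0423, 0.1084]
eef_rot: [-0.002, 3.141, -0.0]
contact_force: [-2.2, 0.4, 5.2]
opening: 0.263
```

Contact at the expected height; release and retreat.

>>> apply_moves(slide=[[0,0,0],[0,0,0],[0,0,0],[0,0,-0.3],[0,0,-0.8],[0,0,-0.8],[0,0,-0.5],[0,0,0],[0,0,0]], rotation=[[0,0,0],[0,0,0],[0,0,0],[0,0,0],[0,0,0],[0,0,0],[0,0,0],[0,0,0],[0,0,0]], gripper=[0.7,0.5,0.35,0.35,0.35,0.35,0.35,0.35,0.35])

```text
time: 34.45
tcp_pos: [0.4402, 0.0423, 0.2026]
eef_rot: [0.002, -3.141, -0.0]
contact_force: [0.1, -0.5, -0.7]
opening: 0.652
```

```bash
sed -i 's/t\[2\]-.029)/0.079)/' c.py; python3 c.py; python3 w.py w11 base_plate
```

```text
[0.4402 0.0423 0.2026] 0.6522958243459729
0.6 5358 tilt [ 0.00352864 -0.00014225] z 0.07971463248081029 (0.4408505856990814, 0.04045363515615463) 0.042054664343595505
tcp [0.4397 0.0423 0.2019] rot [ 0.0017 -3.1393 -0.0002] open 0.648 t 34.55
base_plate 0.93 [144. 253.] med [0.4039 0.04   0.0308] circ [0.4356 0.0404] 0.052 slide xy 0.10218912392083446 -0.04722625770528163
```

View pics/w11.png

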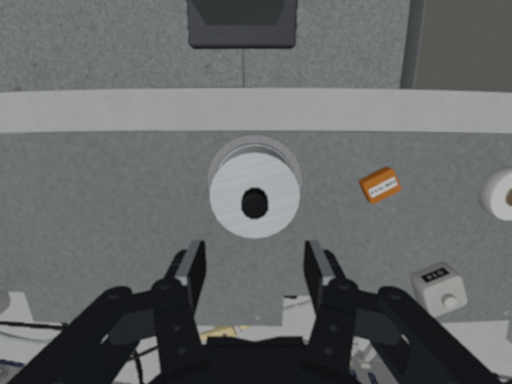

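The cover (195,254) sits flat and centred. Its top is at 0.0797 m against an expected 0.079 m, and it is about 1 mm off centre. I'm handing in.

```bash
python3 -c "
from cell import job_done; print(job_done())"
```

```text
the job is handed in; nothing more can be done
None
```

The dark culture set is made up on the base plate and handed in at about 34.6 s of the 104 s allowed. The order is wide dish, spacer ring, small dish, then the cover over them. The hand-in gave no verdict.

**Last checks:**
- **Pieces:** The wrist camera put each piece within about 2 mm of the centre of the one below as I placed it.
- **Cover:** Its top measured 79.7 mm high against 79 mm expected, tilted about 0.004 rad and roughly 1 mm off the plate's centre. The gripper was clear of it.
- **Bystanders:** I kept the arm away from the tally counter, fuse box and tape roll. They looked in place in the pictures, but I did not measure them again.

**What went wrong or disagreed:**
- The first grasp of the small dish missed because the gripper was too high and the fingers closed over its lid. The dish stayed flat and in place, and the second grasp held.
- The ring was gripped once and re-gripped slightly higher before lifting.
- The wrist camera read about 2 mm low in y compared with the tool position, and I allowed for that.
- The side camera's first estimates differed from the top camera's by up to about 15 mm, so I used the top and wrist cameras instead.
- The last plate fit gave a centre about 4–5 mm nearer the robot than earlier ones. The cover was hiding most of the plate, so I trusted the earlier readings.

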